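# Dial open the carver's lockbox

### The job

Open the lockbox on the carving bench; its combination is 12 - 7. Turn the dial left (counterclockwise), past 12 once, and stop on 12 the second time it comes to the index; turn right, past 7 once, and stop on 7 the second time; then turn left again, gently, only until the dial stops of itself, never forcing it. Then raise the lid by its handle until it stands at least half open (45 degrees), let go of it, and leave the other things on the bench where they are.

Things in the scene. Friction and masses are not known exactly. Their poses are not given: they have to be found in the camera images.
- lockbox: Flat steel lockbox, screwed down to the bench: 210 (x) by 280 (y) by 100 mm, plus a lid 7 mm thick hinged along its far (+x) upper edge. Origin: centre of the underside, on the bench; x from the front (handle side) to the hinge side, z up. A sprung bolt under the lid holds it at the front rim until the lock is open.
- dial: Dial, turns about vertical z. Origin on its axis, 107 mm above the bench, 20 mm to the hinge side of the box's centre. Black disc 84 mm across, face 10 mm above the origin, 20 equal marks, no figures: 0 is its +x, numbers rise clockwise, longer marks at 0, 5, 10, 15. Number at the index = angle of dial x minus angle of lockbox x (counterclockwise +) / 18 deg, mod 20: left raises it.
- knob_point (a point): Point of the dial's bar knob, 33 mm from the axis, at mark 0 (dark line on top). The bar is 13 mm thick and runs from 30 mm behind the axis to this point, 10 to 34 mm above the dial's origin. Pinch it, or wind it round and round with closed fingers that circle the axis at 25 to 35 mm, pushing on the bar's side; nothing else stands within 75 mm of the axis.
- knob_top (a point): Middle of the knob's top. How the lock acts: the dial takes 1 to 7 N at the bar, more as each of two inner wheels is picked up, and stays where left. A wheel follows only after nearly a full turn, only in the direction of turning, and takes its number within half a division. Overshot the first number: go round once more the same way. Overshot the second: begin anew.
- dial_index (a point): The fixed index the dial is read against: dark line and point on the round plate, at the hinge (+x) side, 50 mm from the dial's axis, on the lid. When both numbers are set, the last turn left comes dead against a stop after 50 to 150 degrees, where exactly is not known; the bolt has then drawn itself back. More than 25 N on the dial strains the lock.
- handle_mid (a point): Middle of the lid's handle: round steel bar 12 mm thick, 100 mm long along the box's y, on two end posts, its middle line 139 mm above the bench and 32 mm above the lid; 85 mm in front of the dial's axis, 170 mm in front of the hinge line. Pinch it from above across the bar; the bar can turn between the fingers as the lid rises.
- lid (a joint): Opening angle of the lid, rad: 0 shut, at most 1.4. The hinge line runs along the box's y, 105 mm behind the box's centre, 100 mm above the bench. The hinge is stiff: the lid stays at any angle; raising it takes about 10 N at the handle.
- gouge_a: Bystander, to be left alone: carving gouge lying on the left of the box, 200 mm long, 25 mm high. Origin: centre of its underside.
- gouge_b: Bystander, to be left alone: carving gouge lying on the right of the box, 185 mm long, 25 mm high. Origin: centre of its underside.
- gouge_c: Bystander, to be left alone: carving gouge lying across in front of the box, 210 mm long, 25 mm high. Origin: centre of its underside.
- mould_two: Bystander, to be left alone: wooden cake mould with two flower hollows, 190 x 85 x 28 mm, left of the box. Origin: centre of its underside.
- mould_grip: Bystander, to be left alone: wooden cake mould with three hollows and a grip, 260 x 55 x 35 mm, right of the box. Origin: centre of its underside.
- blank: Bystander, to be left alone: wood blank 160 x 60 x 40 mm, far left. Origin: centre of its underside.
- mallet: Bystander, to be left alone: round carver's mallet standing on its head, 72 mm across, 220 mm high, far left. Origin: centre of its underside.
- brush_pot: Bystander, to be left alone: terracotta pot 72 mm across, 90 mm high, far right. Origin: centre of its underside.

How it is judged:
At the end, for the whole second after the job is handed in: The lid stands open by at least 0.75 rad (43 degrees) and at rest. It can rise only when the combination has drawn the bolt back (value of joint lid above 0.75 rad and velocity of joint lid between -0.05 and 0.05 rad/s); the robot touches nothing.
It fails at once if the dial was forced (more than 25 N on it) (contact force between any of the fingers, the arm and dial above 25 N).
It fails at once if another thing on the bench was moved by more than 30 mm (distance of any of gouge_a, gouge_b, gouge_c, mould_two, mould_grip, blank, mallet, brush_pot from where it was at the start of the episode above 0.03 m).
It also fails if it takes over 72 s, if anything falls off the work surface, if the arm or the gripper's body presses on something with over 40 N, if the wrist force passes 120 N, or if a joint passes its speed limit or range.

### The arm

A 7-joint arm with a two-finger parallel gripper is mounted at the origin on the work surface. World frame = base frame: x ahead of the robot, y to its left, z up, the work surface at z = 0. Lengths are in m, angles in rad, forces in N, time in s.
With the tool pointing down it reaches from about 0.425 to 1.025 m from the base axis. Payload 9.4 kg.
Tool frame: the origin (TCP) lies on the mounting face of the last link; the fingertips stand manip.tcp_to_tips ahead of it and the grasp point (between the pads) lies 167 mm ahead of it (manip.tcp_to_tips is the distance from the TCP to the fingertips, in m); z points along the fingers, y is the line along which they close (so a half turn about z gives the same grasp; the last joint's range is limited). The gripper opens to 93 mm and grips with 3 to 60 N. Pads are 15 mm wide; open, the fingers measure 128 mm over their backs; the gripper's body (75 mm by 188 mm) begins 65 mm behind the grasp point.
Start: joints at [1.193, 0.599, -0.003, 1.599, 0.002, 0.943, -0.08], TCP at [0.215, -0.692, 0.405] pointing down, gripper open.
Joint ranges: [-2.57, 2.57], [-0.35, 1.97], [-1.29, 1.29], [0.11, 2.56], [-1.05, 4.19], [0.11, 1.86], [-2.63, 2.63]. Speed limits (rad/s): [2.22, 2.22, 3.01, 3.01, 3.14, 3.14, 3.14].

### API

Orientations are given as a unit quaternion [w, x, y, z].
In Python, from rig import manip gives the robot as it stands. The module is installed in compiled form; this text tells all that it offers.
- The arm moves only by the tool carry_out, never from a script. Its argument "deltas" is a list of rows, each a list of 2 entries, a list of its own where there are three numbers: the shift along the tool's x, y, z in mm, then the turn about the tool's z in degrees. A call has 1 to 20 rows; each row is the pose to reach, as a shift and turn from the pose commanded when the call began, along the tool's axes at that moment; what a row does not reach only later rows make up. A row lasts 1/10 s, in which the tool goes at most 50 mm and 8.59 degrees, less where a joint would pass 70% of its speed; a pose out of reach is approached as far as the arm can. A call with a gripper value outside its range is refused whole. "grip" is the opening, from 0 (shut) to 1 (fully open), set as the call begins (left out, the last holds). The fingers move at their own pace and stop on an object; the grip force is fixed at half the most. Time passes only in rows, so rows that repeat a pose let the fingers close. It gives the time, the measured TCP pose, the force, the opening and the grip force at its end, in the units of the state.
- manip.sense(): the state, without advancing time (a new reading comes with each control period).
- manip.get_image(name): name is "side" or "top"; returns a dict with "image" (480x640x3 uint8, red, green, blue), "range_z" (480x640 float32, m along the optical axis (not along the pixel's ray), 0 where there is no reading), "camera_matrix" (3x3 intrinsics, pixels), "cam_to_world" (4x4, takes a point from camera to world coordinates). Camera axes: x right, y up, looking along -z (the intrinsics and any distortion apply to the point x, -y, -z); pixel columns grow to the right and rows downward; lengths in m; the calibration is good to about 2 mm. A picture is of the moment at which its call begins.
- manip.job_done(): hands the job in; it is judged then, once.
Trained networks look in the newest picture that a camera, given by its name, has taken for a name from the list of things; names that differ only in an ending like _2 or _b are one class to them, and where a whole thing is asked for, a point or a joint stands for the part that bears it (a point fixed in the world has none). Each returns a list of dicts, best first, with "score" (0 to 1); they miss things now and then, are a little off and sometimes report something else, mostly with a low value. They report only what shows in the picture. A call takes as long as a camera call.
- manip.find_in(camera, label): "box" ([left, top, width, height] in pixels, round what is visible of it).
- manip.outline_of(camera, label): "region" (480x640 bool, what is visible of it) and "box" ([left, top, width, height] in pixels, round what is visible of it).
- manip.place_of(camera, label): "centre" ([row, column] in pixels: a listed point, or the origin of a listed thing).
The state is a dict: "clock": time; "q": joint angles; "joint_velocities": joint speeds; "joint_efforts": joint torques, N m; "ee_pos": TCP position; "ee_rot": TCP orientation; "wrist_force": force on the tool from outside, world axes, zero at the start; "wrist_torque": the same for the moment, N m; "finger_gap": finger opening in m; "grasp_force": force on a finger pad.
Only numpy, scipy, OpenCV 4.12 (cv2) and the standard library are available. Lean on these libraries where they do the work, as an engineer would, in place of code of your own. Each camera call takes 0.05 s, during which the arm holds its last target. There are 200 camera calls.

## Working session

There is one attempt and no reset: what is moved stays moved. The work goes in short steps, Python scripts to look and compute and a tool call to move; the robot and the scene stay as the last step left them, time stands still between calls to the robot, and variables do not carry over. Pictures are saved under pics/ and viewed, at most 10 in all, crops included, and the job is handed in when it is done.

Besides the shell and the picture viewer there is one more tool, called after ">>>" as name(argument=value, ...), one argument or row to a line, values as JSON. carry_out: Moves the arm, as the interface text tells. Its arguments: {"type":"object","properties":{"deltas":{"type":"array","items":{"type":"array"}},"grip":{"type":"number"}},"required":["deltas"]}

```bash
mkdir -p pics; cat > h.py <<'E'
import numpy as np, cv2
from rig import manip
def pt(im,r,c,z=None):
    K=np.array(im["camera_matrix"]);T=np.array(im["cam_to_world"])
    d=np.array([(c-K[0,2])/K[0,0],-(r-K[1,2])/K[1,1],-1.])
    if z is None:
        p=d*im["range_z"][int(round(r)),int(round(c))]
        return T[:3,:3]@p+T[:3,3]
    w=T[:3,:3]@d; return T[:3,3]+w*(z-T[2,3])/w[2]
Z=dict(knob_point=.141,knob_top=.141,dial_index=.108,handle_mid=.145,lockbox=0,dial=.107)
def look(cam,names):
    im=manip.get_image(cam)
    for n in names:
        for d in manip.place_of(cam,n)[:2]:
            r,c=d["centre"]; print(cam,n,round(d["score"],2),np.round([r,c],1),"ray@z",np.round(pt(im,r,c,Z[n]),4),"depth",np.round(pt(im,r,c),4))
    return im
E
python3 - <<'E'
from h import *
s=manip.sense();print(s["clock"],s["ee_pos"],s["ee_rot"],s["finger_gap"],manip.tcp_to_tips)
for cam in("top","side"):
    im=look(cam,list(Z)); cv2.imwrite(f"pics/{cam}0.png",im["image"][:,:,::-1])
E
```

```text
0.0 [ 0.2147549  -0.69225701  0.40390454] [-7.16573726e-04  9.88707539e-01  1.49856116e-01 -1.81500717e-04] 0.09299432571072011 0.1861
top knob_point 0.61 [226.5 256.9] ray@z [0.5745 0.1486 0.141 ] depth [0.5746 0.1486 0.1405]
top knob_point 0.58 [306.1 265.5] ray@z [0.3739 0.1199 0.141 ] depth [0.3838 0.1322 0.0161]
top knob_top 0.74 [224.5 271.1] ray@z [0.5802 0.1127 0.141 ] depth [0.582  0.1134 0.1332]
top dial_index 0.79 [211.5 271. ] ray@z [0.6223 0.1172 0.108 ] depth [0.6215 0.1168 0.1115]
top handle_mid 0.67 [258.5 268.5] ray@z [0.4922 0.1161 0.145 ] depth [0.4935 0.1169 0.1367]
top lockbox 0.64 [243.1 271.6] ray@z [0.559  0.1228 0.    ] depth [0.5362 0.1118 0.1203]
top lockbox 0.6 [246.7 362.7] ray@z [ 0.5524 -0.1294  0.    ] depth [ 0.5465 -0.1272  0.032 ]
top dial 0.92 [228.  270.9] ray@z [0.5785 0.1161 0.107 ] depth [0.5712 0.1129 0.1409]
side knob_point 0.66 [251.6 312.5] ray@z [0.4928 0.1294 0.141 ] depth [0.4853 0.1362 0.1481]
side knob_point 0.58 [244.4 286.3] ray@z [0.5775 0.1623 0.141 ] depth [0.6052 0.1401 0.1168]
side knob_top 0.68 [238.  296.7] ray@z [0.5823 0.1152 0.141 ] depth [0.6214 0.0823 0.107 ]
side handle_mid 0.73 [252.  310.7] ray@z [0.4908 0.1386 0.145 ] depth [0.4938 0.1359 0.1421]
side handle_mid 0.29 [313.9 229.2] ray@z [0.43   0.4808 0.145 ] depth [0.5442 0.4134 0.03  ]
side lockbox 0.68 [277.7 303.1] ray@z [0.5533 0.1177 0.    ] depth [0.4538 0.2035 0.1021]
side dial 0.67 [249.9 294.8] ray@z [0.5742 0.1315 0.107 ] depth [0.5613 0.1422 0.1187]
```

```bash
python3 - <<'E'
import cv2
a=cv2.imread("pics/top0.png");cv2.imwrite("pics/topc.png",cv2.resize(a[180:290,200:345],None,fx=5.4,fy=5.4,interpolation=cv2.INTER_CUBIC))
E
```

```text
(no output)
```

View pics/top0.png

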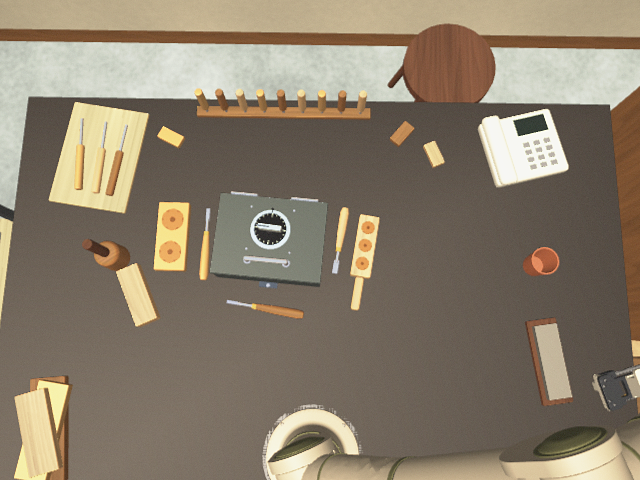

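View pics/topc.png

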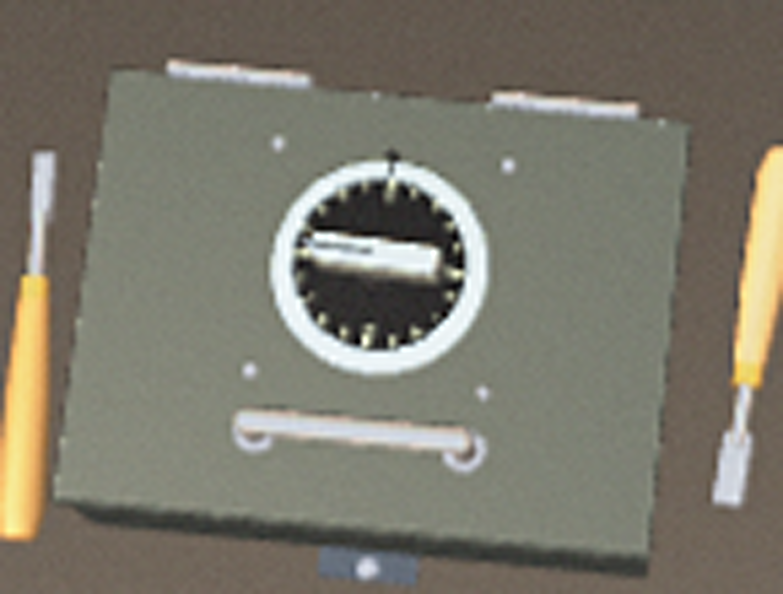

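The box sits at about (0.56, 0.115). The knob's point faces image left (crop 310,240) and mark 5 is near the index (crop 392,160), so the dial reads about 5. Next I'll get the box yaw and dial centre from the corners, handle and ring.

```bash
python3 - <<'E'
from h import *
im=manip.get_image("top")
w=lambda x,y,z:pt(im,180+(y+.5)/5.4-.5,200+(x+.5)/5.4-.5,z)[:2]
P={k:w(*v) for k,v in dict(HL=(113,70,.107),HR=(690,122,.107),FR=(650,555,.107),FL=(55,500,.107),h1=(240,418,.145),h2=(470,436,.145),ring=(380,266,.108),idx=(392,155,.108),kp=(310,240,.141),kb=(436,258,.141),s1=(278,143,.107),s2=(508,165,.107),s3=(249,370,.107),s4=(483,393,.107)).items()}
for k,v in P.items(): print(k,np.round(v,4))
a=lambda p,q:np.degrees(np.arctan2(*(P[q]-P[p])[::-1]))
print("x axes",a("FL","HL"),a("FR","HR"),a("s3","s1"),a("s4","s2"),a("ring","idx")," y-90:",a("HR","HL")-90,a("FR","FL")-90,a("h2","h1")-90,a("s2","s1")-90,a("s4","s3")-90,"knob",a("kb","kp"))
print("centre",(P["HL"]+P["HR"]+P["FL"]+P["FR"])/4, "sizes",[np.linalg.norm(P[i]-P[j]) for i,j in(("HL","HR"),("FL","HL"))])
print("handle mid",(P["h1"]+P["h2"])/2)
E
```

```text
HL [0.6719 0.2516]
HR [ 0.6498 -0.0295]
FR [ 0.4387 -0.0133]
FL [0.4608 0.2685]
h1 [0.4951 0.1774]
h2 [0.4882 0.0706]
ring [0.576  0.1184]
idx [0.631  0.1143]
kp [0.5809 0.1485]
kb [0.5731 0.0891]
s1 [0.6364 0.1698]
s2 [0.6271 0.0582]
s3 [0.5246 0.1793]
s4 [0.515  0.0674]
x axes -4.598764530624632 -4.398438831865958 -4.84575766407284 -4.699378700307178 -4.185838500855142  y-90: -4.50162465318698 -4.48071355410147 -3.7026982355850038 -4.803118333127159 -4.868741559531998 knob 82.5165047663716
centre [0.55530916 0.11931325] sizes [np.float64(0.2819646170707747), np.float64(0.21179592723778312)]
handle mid [0.49163821 0.12399774]
```

```bash
cat >> h.py <<'E'
A=np.array([.5755,.118]);YAW=np.radians(-4.6)
HX,HY=17.5,7.5
def rect(cx,cy,hx,hy): return np.array([[cx-hx,cy-hy],[cx+hx,cy-hy],[cx+hx,cy+hy],[cx-hx,cy+hy]],np.float32)
def hit(f,th):
    c,s=np.cos(th),np.sin(th); b=rect(1.5,0,31.5,6.5)@np.array([[c,s],[-s,c]])
    return cv2.intersectConvexConvex(f,b.astype(np.float32))[0]>.01
def sweep(path,th,dr):  # dr=+1 ccw: bar yields to the finger
    out=[]
    for p in path:
        f=rect(p[0],p[1],HX,HY);n=0
        while hit(f,np.radians(th)) and n<400: th+=dr*.5;n+=1
        out.append(th)
    return out
def fpos(s):  # finger position, box frame about dial axis, mm; plus height of tips
    p=np.array(s["ee_pos"]);d=(p[:2]-A)*1000;c,si=np.cos(YAW),np.sin(YAW)
    return np.round([c*d[0]+si*d[1],-si*d[0]+c*d[1],(p[2]-.1861)*1000],1)
E
python3 - <<'E'
from h import *
from scipy.spatial.transform import Rotation as R
s=manip.sense();q=s["ee_rot"];M=R.from_quat([q[1],q[2],q[3],q[0]]).as_matrix()
u=np.array([np.cos(YAW),np.sin(YAW)]);
for t in([.5,-.3,.404],[*(A+.035*u),.404]): print(np.round(M.T@(np.array(t)-s["ee_pos"])*1000,1))
y=M[:,1];print("tool y ang",np.degrees(np.arctan2(y[1],y[0])))
for Rr in(26,30,33):
    ph=np.radians(np.arange(0,541,18)); th=sweep([(Rr*np.cos(a),Rr*np.sin(a)) for a in ph],87,1)
    print(Rr,[(int(round(np.degrees(a))),t) for a,t in zip(ph,th)])
E
```

```text
[ 388.7 -290.3    0.7]
[ 617.1 -654.2    0.7]
tool y ang -72.76865776484698
26 [(0, 87), (18, 87.5), (36, 114.5), (54, 127.5), (72, 138.0), (90, 148.0), (108, 158.5), (126, 167.5), (144, 178.0), (162, 238.0), (180, 256.0), (198, 267.5), (216, 294.5), (234, 307.5), (252, 318.0), (270, 328.0), (288, 338.5), (306, 347.5), (324, 358.0), (342, 418.0), (360, 436.0), (378, 447.5), (396, 474.5), (414, 487.5), (432, 498.0), (450, 508.0), (468, 518.5), (486, 527.5), (504, 538.0), (522, 598.0), (540, 616.0)]
30 [(0, 87), (18, 87), (36, 89.5), (54, 112.5), (72, 128.0), (90, 141.0), (108, 152.5), (126, 161.5), (144, 174.0), (162, 206.0), (180, 237.5), (198, 255.5), (216, 269.5), (234, 292.5), (252, 308.0), (270, 321.0), (288, 332.5), (306, 341.5), (324, 354.0), (342, 386.0), (360, 417.5), (378, 435.5), (396, 449.5), (414, 472.5), (432, 488.0), (450, 501.0), (468, 512.5), (486, 521.5), (504, 534.0), (522, 566.0), (540, 597.5)]
33 [(0, 87), (18, 87), (36, 87), (54, 104.0), (72, 122.0), (90, 136.5), (108, 146.0), (126, 156.5), (144, 170.5), (162, 196.5), (180, 228.0), (198, 248.5), (216, 264.5), (234, 284.0), (252, 302.0), (270, 316.5), (288, 326.0), (306, 336.5), (324, 350.5), (342, 376.5), (360, 408.0), (378, 428.5), (396, 444.5), (414, 464.0), (432, 482.0), (450, 496.5), (468, 506.0), (486, 516.5), (504, 530.5), (522, 556.5), (540, 588.0)]
```

```bash
python3 - <<'E'
from h import *
import h
for hx in(17.5,11):
  h.HX=hx
  for a,b in((36,28),(35,25),(34,30)):
    ph=np.arange(0,541,18);P=[(a*np.cos(t),b*np.sin(t)) for t in np.radians(ph)]
    th=sweep(P,87,1);lev=[]
    for p,t in zip(P,th):
        c,s=np.cos(np.radians(t)),np.sin(np.radians(t));q=rect(*p,hx,7.5)@np.array([[c,-s],[s,c]])
        k=np.argmin(abs(abs(q[:,1])-6.5)+ (abs(q[:,0])>33)*20);lev.append(int(q[k,0]))
    print(hx,a,b,list(zip(ph[::1],th,lev))[1:20])
E
```

```text
17.5 36 28 [(np.int64(18), 87, 17), (np.int64(36), 87, 24), (np.int64(54), 101.0, 14), (np.int64(72), 127.0, 19), (np.int64(90), 144.5, 26), (np.int64(108), 156.5, 1), (np.int64(126), 164.5, 7), (np.int64(144), 176.0, 12), (np.int64(162), 199.0, 15), (np.int64(180), 221.0, 18), (np.int64(198), 240.0, 22), (np.int64(216), 258.5, 25), (np.int64(234), 281.0, 14), (np.int64(252), 307.0, 19), (np.int64(270), 324.5, 26), (np.int64(288), 336.5, 1), (np.int64(306), 344.5, 7), (np.int64(324), 356.0, 12), (np.int64(342), 379.0, 15)]
17.5 35 25 [(np.int64(18), 87, 16), (np.int64(36), 87, 22), (np.int64(54), 106.0, 11), (np.int64(72), 134.0, 16), (np.int64(90), 150.5, 23), (np.int64(108), 161.5, 32), (np.int64(126), 169.0, 5), (np.int64(144), 179.0, 10), (np.int64(162), 203.5, 14), (np.int64(180), 223.0, 17), (np.int64(198), 241.0, 20), (np.int64(216), 259.5, 23), (np.int64(234), 286.0, 11), (np.int64(252), 314.0, 16), (np.int64(270), 330.5, 23), (np.int64(288), 341.5, 32), (np.int64(306), 349.0, 5), (np.int64(324), 359.0, 10), (np.int64(342), 383.5, 14)]
17.5 34 30 [(np.int64(18), 87, 17), (np.
[... 1372 characters left out ...]
28), (np.int64(252), 294.0, 14), (np.int64(270), 320.5, 19), (np.int64(288), 337.0, 26), (np.int64(306), 349.0, 11), (np.int64(324), 359.0, 17), (np.int64(342), 376.5, 21)]
11 34 30 [(np.int64(18), 87, 17), (np.int64(36), 87, 25), (np.int64(54), 87, 32), (np.int64(72), 109.5, 19), (np.int64(90), 131.0, 24), (np.int64(108), 148.0, 29), (np.int64(126), 161.5, 13), (np.int64(144), 174.0, 17), (np.int64(162), 193.0, 20), (np.int64(180), 213.5, 23), (np.int64(198), 232.0, 26), (np.int64(216), 249.5, 29), (np.int64(234), 265.5, 32), (np.int64(252), 289.5, 19), (np.int64(270), 311.0, 24), (np.int64(288), 328.0, 29), (np.int64(306), 341.5, 13), (np.int64(324), 354.0, 17), (np.int64(342), 373.0, 20)]
```

>>> carry_out(
  deltas=[
    [[40,-30,0],-7],
    [[80,-60,0],-14],
    [[120,-90,0],-21],
    [[160,-120,0],-28],
    [[200,-150,0],-35],
    [[240,-180,0],-42],
    [[280,-210,0],-49],
    [[320,-240,0],-56],
    [[360,-270,0],-62],
    [[390,-290,0],-68.2],
    [[420,-340,0],-68.2],
    [[450,-385,0],-68.2],
    [[480,-430,0],-68.2],
    [[510,-480,0],-68.2],
    [[540,-530,0],-68.2],
    [[570,-580,0],-68.2],
    [[600,-630,0],-68.2],
    [[617,-654,0],-68.2],
    [[617,-654,0],-68.2],
    [[617,-654,0],-68.2],
  ],
  grip=0,
)

```text
clock: 2.75
ee_pos: [0.6106, 0.1204, 0.4049]
ee_rot: [-0.001, 0.732, 0.681, 0.001]
wrist_force: [0.1, -0.5, 0.3]
finger_gap: 0.0005
grasp_force: 0.0
```

>>> carry_out(
  deltas=[
    [[-2,1,15],0],
    [[-4,1,35],0],
    [[-5,1,55],0],
    [[-5,1,75],0],
    [[-5,1,85],0],
    [[-5,1,90],0],
    [[-5,1,94],0],
    [[-5,1,94],0],
  ],
)

```text
clock: 3.55
ee_pos: [0.611, 0.1096, 0.3107]
ee_rot: [0.0, 0.735, 0.678, -0.0]
wrist_force: [0.6, -0.4, 0.3]
finger_gap: 0.0005
grasp_force: 0.0
```

```bash
python3 - <<'E'
from h import *
s=manip.sense();print(s["clock"],fpos(s),np.round(s["wrist_force"],2),s["q"],np.round(s["joint_velocities"],3))
im=manip.get_image("side");cv2.imwrite("pics/s1.png",cv2.resize(im["image"][170:300,210:370,::-1],None,fx=4.5,fy=4.5,interpolation=cv2.INTER_CUBIC))
print(fpos(manip.sense()))
E
```

```text
3.55 [ 36.   -5.6 124.6] [ 0.61 -0.44  0.28] [-0.04186203  0.60776339 -0.34002221  1.911529    0.31053976  0.6733799
 -0.65038824] [-0.003 -0.01  -0.005 -0.008 -0.005  0.009  0.004]
[ 36.1  -5.3 125. ]
```

View pics/s1.png

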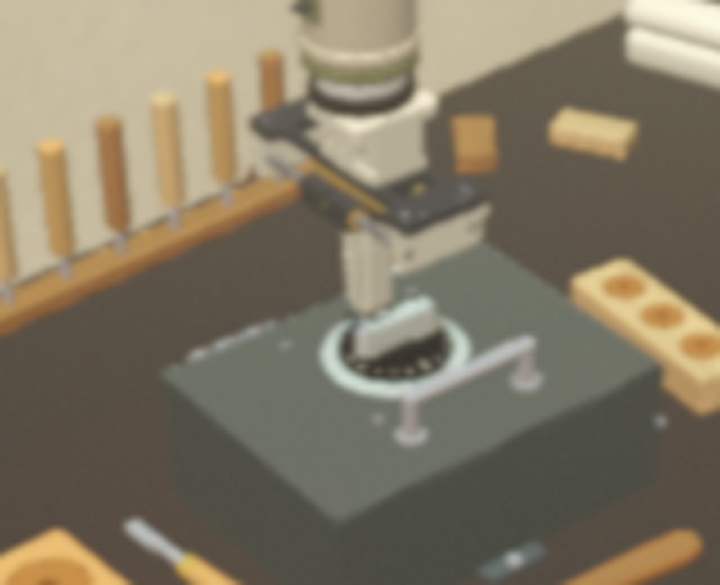

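The closed fingers (380,290) stand on the hinge side of the bar, clear above the dial. Now I'll wind left for half an orbit.

>>> carry_out(
  deltas=[
    [[9,0,0],0],
    [[14,-2,0],0],
    [[18,-4,0],0],
    [[21.5,-7,0],0],
    [[25,-10.5,0],0],
    [[28,-15,0],0],
    [[30,-20,0],0],
    [[31.5,-25,0],0],
    [[32.5,-30.5,0],0],
    [[33,-36,0],0],
  ],
)

```text
clock: 4.6
ee_pos: [0.5772, 0.1459, 0.3108]
ee_rot: [-0.0, 0.735, 0.678, 0.0]
wrist_force: [1.3, -0.4, -0.4]
finger_gap: 0.0004
grasp_force: 0.5
```

```bash
cat >> h.py <<'E'
def st():
    s=manip.sense();print(s["clock"],fpos(s),np.round(s["wrist_force"],2))
E
python3 - <<'E'
from h import *
st()
im=look("side",["knob_point","knob_top"]);cv2.imwrite("pics/s2.png",cv2.resize(im["image"][170:300,210:370,::-1],None,fx=4.5,fy=4.5,interpolation=cv2.INTER_CUBIC)); look("top",["knob_point"])
st()
E
```

```text
4.6 [ -0.6  27.9 124.7] [ 1.33 -0.39 -0.38]
side knob_point 0.76 [247.1 297.9] ray@z [0.5416 0.1458 0.141 ] depth [0.5492 0.1393 0.1341]
side knob_top 0.55 [240.6 300.3] ray@z [0.5634 0.1167 0.141 ] depth [0.5828 0.1001 0.1238]
side knob_top 0.55 [240.7 287.3] ray@z [0.5911 0.1467 0.141 ] depth [0.5813 0.1546 0.1494]
4.85 [ -0.2  27.7 124.5] [0.49 0.18 0.2 ]
```

View pics/s2.png

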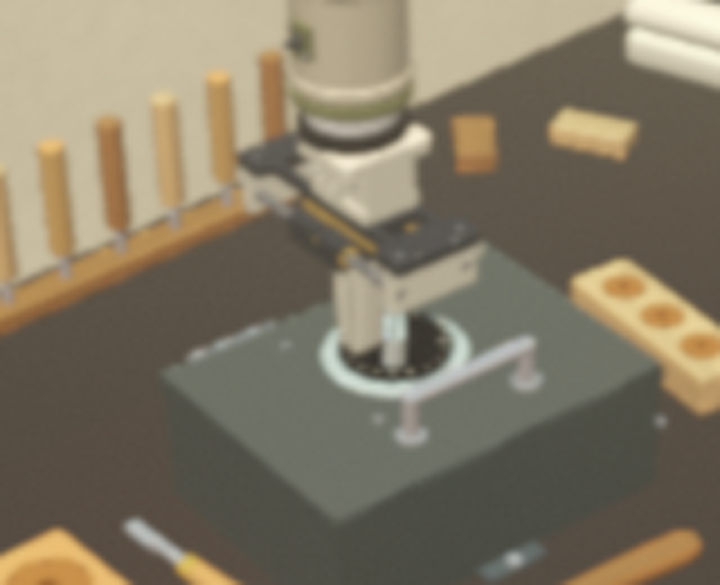

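The bar was pushed left to about 145° relative to the box, as the model predicted. The force is small.

>>> carry_out(
  deltas=[
    [[-0.3,-5.5,0],0],
    [[-1.5,-11,0],0],
    [[-3,-16.5,0],0],
    [[-5.5,-21,0],0],
    [[-8,-25.5,0],0],
    [[-11.5,-29,0],0],
    [[-15.5,-32,0],0],
    [[-19.5,-34,0],0],
    [[-23.5,-35.5,0],0],
    [[-28,-36,0],0],
    [[-32.5,-35.5,0],0],
    [[-36.5,-34,0],0],
    [[-40.5,-32,0],0],
    [[-44.5,-29,0],0],
    [[-48,-25.5,0],0],
    [[-50.5,-21,0],0],
    [[-53,-16.5,0],0],
    [[-54.5,-11,0],0],
    [[-55.5,-5.5,0],0],
    [[-56,0,0],0],
  ],
)

```text
clock: 6.85
ee_pos: [0.5737, 0.0896, 0.3106]
ee_rot: [0.0, 0.735, 0.678, -0.0]
wrist_force: [-2.0, -0.2, -0.0]
finger_gap: 0.0004
grasp_force: 0.7
```

>>> carry_out(
  deltas=[
    [[0.3,5.5,0],0],
    [[1.5,11,0],0],
    [[3,16.5,0],0],
    [[5.5,21,0],0],
    [[8,25.5,0],0],
    [[11.5,29,0],0],
    [[15.5,32,0],0],
    [[19.5,34,0],0],
    [[23.5,35.5,0],0],
    [[28,36,0],0],
    [[32.5,35.5,0],0],
    [[36.5,34,0],0],
    [[40.5,32,0],0],
    [[44.5,29,0],0],
    [[48,25.5,0],0],
    [[50.5,21,0],0],
    [[53,16.5,0],0],
    [[54.5,11,0],0],
    [[55.5,5.5,0],0],
    [[56,0,0],0],
  ],
)

```text
clock: 8.85
ee_pos: [0.5791, 0.1459, 0.3115]
ee_rot: [0.001, 0.735, 0.678, 0.002]
wrist_force: [7.6, 0.1, -1.1]
finger_gap: 0.0006
grasp_force: 2.8
```

>>> carry_out(
  deltas=[
    [[-0.3,-5.5,0],0],
    [[-1.5,-11,0],0],
    [[-3,-16.5,0],0],
    [[-5.5,-21,0],0],
    [[-8,-25.5,0],0],
    [[-11.5,-29,0],0],
    [[-15.5,-32,0],0],
    [[-19.5,-34,0],0],
    [[-21.5,-35,0],0],
    [[-21.5,-35,0],0],
  ],
)

```text
clock: 9.85
ee_pos: [0.541, 0.1285, 0.3112]
ee_rot: [-0.0, 0.734, 0.679, 0.002]
wrist_force: [2.9, 6.0, 0.8]
finger_gap: 0.0006
grasp_force: 2.4
```

```bash
cat >> h.py <<'E'
def ang(cam="side",save=None):
    im=look(cam,["knob_point","knob_top","handle_mid"])
    for d in manip.place_of(cam,"knob_point")[:2]:
        p=pt(im,*d["centre"],.141)[:2]-A; print("rel ang",np.degrees(np.arctan2(p[1],p[0]))%360+4.6,"rad",np.linalg.norm(p))
    if save: cv2.imwrite(save,cv2.resize(im["image"][170:300,210:370,::-1],None,fx=4.5,fy=4.5,interpolation=cv2.INTER_CUBIC))
E
python3 - <<'E'
from h import *
st(); ang("side","pics/s3.png"); st()
E
```

```text
9.85 [-35.2   7.7 125.1] [2.85 6.   0.82]
side knob_point 0.53 [241.  305.2] ray@z [0.5512 0.107  0.141 ] depth [0.525  0.1299 0.1645]
side knob_top 0.52 [238.4 295.5] ray@z [0.5832 0.1194 0.141 ] depth [0.5803 0.1219 0.1435]
side handle_mid 0.89 [251.4 313. ] ray@z [0.4883 0.1314 0.145 ] depth [0.4869 0.1327 0.1463]
rel ang 208.98390975632742 rad 0.026702650611897496
10.1 [-35.2   7.7 125. ] [2.51 6.66 1.12]
```

>>> carry_out(
  deltas=[
    [[-2,0,0],0],
    [[-4,0,0],0],
    [[-5.5,0,0],0],
    [[-5.5,0,0],0],
  ],
)

```text
clock: 10.5
ee_pos: [0.5404, 0.1234, 0.3111]
ee_rot: [-0.001, 0.734, 0.679, 0.001]
wrist_force: [1.8, 6.8, 0.1]
finger_gap: 0.0007
grasp_force: 2.7
```

```bash
python3 - <<'E'
from h import *
st()
E
```

```text
10.5 [-35.4   2.5 125. ] [1.82 6.82 0.14]
```

>>> carry_out(
  deltas=[
    [[5,-2,0],0],
    [[10,-4,0],0],
    [[12,-4,-15],0],
    [[12,-4,-40],0],
    [[12,-20,-70],0],
    [[12,-60,-90],0],
    [[12,-100,-90],0],
    [[12,-140,-90],0],
    [[12,-160,-90],0],
    [[12,-160,-90],0],
  ],
)

```text
clock: 11.5
ee_pos: [0.379, 0.1459, 0.4007]
ee_rot: [0.0, 0.734, 0.679, -0.001]
wrist_force: [1.3, 0.1, 0.3]
finger_gap: 0.0005
grasp_force: 0.0
```

```bash
python3 - <<'E'
from h import *
st()
im=manip.get_image("top");a=im["image"][:,:,::-1];cv2.imwrite("pics/t4.png",cv2.resize(a[190:270,220:325],None,fx=7.4,fy=7.4,interpolation=cv2.INTER_CUBIC))
ang("top")
E
```

```text
11.5 [-198.1   12.1  214.6] [1.33 0.13 0.3 ]
top knob_point 0.74 [237.5 275.1] ray@z [0.5467 0.1015 0.141 ] depth [0.5506 0.1032 0.1217]
top knob_top 0.8 [224.7 273. ] ray@z [0.5798 0.1079 0.141 ] depth [0.5838 0.1095 0.1228]
top handle_mid 0.78 [262.2 267.4] ray@z [0.4828 0.1185 0.145 ] depth [0.4889 0.1223 0.1059]
rel ang 214.38724538994617 rad 0.03313108707714499
```

View pics/t4.png

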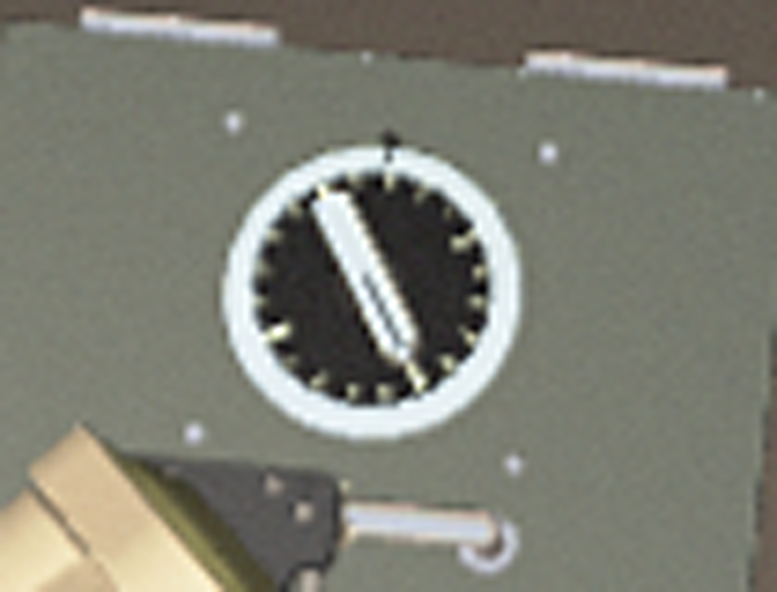

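Mark 12 (388,180) is exactly under the index (388,145). Next I'll enter on the other side of the bar and wind right.

>>> carry_out(
  deltas=[
    [[-10,40,0],0],
    [[-20,80,0],0],
    [[-30,120,0],0],
    [[-43,160,0],0],
    [[-43,195,0],0],
    [[-43,203,10],0],
    [[-43,203,30],0],
    [[-43,203,55],0],
    [[-43,203,75],0],
    [[-43,203,85],0],
    [[-43,203,90],0],
    [[-43,203,90],0],
    [[-43,203,90],0],
  ],
)

```text
clock: 13.1
ee_pos: [0.5812, 0.0874, 0.3113]
ee_rot: [0.0, 0.735, 0.678, 0.0]
wrist_force: [-0.6, -0.9, -0.1]
finger_gap: 0.0005
grasp_force: 0.0
```

```bash
python3 - <<'E'
from h import *
st()
E
```

```text
13.1 [  8.1 -30.  125.2] [-0.6  -0.88 -0.14]
```

>>> carry_out(
  deltas=[
    [[1,-4,0],0],
    [[2,-8,0],0],
    [[2.5,-13.5,0],0],
    [[3.5,-19,0],0],
    [[5,-24.5,0],0],
    [[7.5,-29,0],0],
    [[10,-33.5,0],0],
    [[13.5,-37,0],0],
    [[17.5,-40,0],0],
    [[21.5,-42,0],0],
    [[25.5,-43.5,0],0],
    [[30,-44,0],0],
    [[34.5,-43.5,0],0],
    [[38.5,-42,0],0],
    [[42.5,-40,0],0],
    [[46.5,-37,0],0],
    [[50,-33.5,0],0],
    [[52.5,-29,0],0],
    [[55,-24.5,0],0],
    [[56.5,-19,0],0],
  ],
)

```text
clock: 15.1
ee_pos: [0.5668, 0.1454, 0.3106]
ee_rot: [-0.0, 0.735, 0.678, -0.0]
wrist_force: [-3.7, 0.6, 0.9]
finger_gap: 0.0004
grasp_force: 1.2
```

>>> carry_out(
  deltas=[
    [[1,5.5,0],0],
    [[1.5,11,0],0],
    [[1,16.5,0],0],
    [[0,22,0],0],
    [[-1.5,27.5,0],0],
    [[-4,32,0],0],
    [[-6.5,36.5,0],0],
    [[-10,40,0],0],
    [[-14,43,0],0],
    [[-18,45,0],0],
    [[-22,46.5,0],0],
    [[-26.5,47,0],0],
    [[-31,46.5,0],0],
    [[-35,45,0],0],
    [[-39,43,0],0],
    [[-43,40,0],0],
    [[-46.5,36.5,0],0],
    [[-49,32,0],0],
    [[-51.5,27.5,0],0],
    [[-53,22,0],0],
  ],
)

```text
clock: 17.1
ee_pos: [0.5843, 0.0903, 0.3109]
ee_rot: [0.0, 0.735, 0.678, 0.0]
wrist_force: [2.0, 0.5, 0.4]
finger_gap: 0.0008
grasp_force: 0.5
```

>>> carry_out(
  deltas=[
    [[-1,-5.5,0],0],
    [[-1.5,-11,0],0],
    [[-1,-16.5,0],0],
    [[0,-22,0],0],
    [[1.5,-27.5,0],0],
    [[4,-32,0],0],
    [[6.5,-36.5,0],0],
    [[10,-40,0],0],
    [[14,-43,0],0],
    [[18,-45,0],0],
    [[22,-46.5,0],0],
    [[26.5,-47,0],0],
    [[26.5,-47,0],0],
  ],
)

```text
clock: 18.4
ee_pos: [0.5388, 0.121, 0.3104]
ee_rot: [-0.0, 0.735, 0.679, -0.001]
wrist_force: [-0.9, -2.6, -0.6]
finger_gap: 0.0005
grasp_force: 1.1
```

```bash
python3 - <<'E'
from h import *
st(); ang("side","pics/s5.png"); st()
p=[(36*np.cos(np.radians(f)),28*np.sin(np.radians(f))) for f in range(270,-181,-9)]+[(-36,y) for y in range(1,9)]
print(sweep(p,216,-1)[-12:])
E
```

```text
18.4 [-36.8   0.  124.3] [-0.92 -2.58 -0.58]
side knob_point 0.73 [248.9 297.7] ray@z [0.5347 0.1527 0.141 ] depth [0.5465 0.1427 0.1302]
side knob_point 0.73 [205.4 445.5] ray@z [ 0.3802 -0.3968  0.141 ] depth [0.1062 0.0435 0.4335]
side knob_top 0.79 [239.7 296.5] ray@z [0.5755 0.122  0.141 ] depth [0.5711 0.1257 0.1448]
side handle_mid 0.88 [249.8 312.1] ray@z [0.4965 0.1276 0.145 ] depth [0.5393 0.089  0.1047]
rel ang 144.2493128775874 rad 0.05356067462078767
rel ang 253.8271533493576 rad 0.550542733818843
18.65 [-36.6  -0.2 124.4] [-0.83 -2.88 -1.16]
[-185.0, -199.0, -210.5, -221.0, -223.0, -225.5, -227.5, -229.0, -231.0, -232.5, -234.0, -235.5]
```

>>> carry_out(
  deltas=[
    [[2,0,0],0],
    [[4,0,0],0],
    [[6,0,0],0],
    [[6,0,0],0],
  ],
)

```text
clock: 19.05
ee_pos: [0.54, 0.1264, 0.3106]
ee_rot: [0.0, 0.735, 0.678, -0.0]
wrist_force: [-1.6, -4.7, -0.4]
finger_gap: 0.0008
grasp_force: 1.7
```

>>> carry_out(
  deltas=[
    [[-5,-2,0],0],
    [[-10,-4,0],0],
    [[-12,-4,-15],0],
    [[-12,-4,-40],0],
    [[-12,-20,-70],0],
    [[-12,-60,-90],0],
    [[-12,-100,-90],0],
    [[-12,-140,-90],0],
    [[-12,-160,-90],0],
    [[-12,-160,-90],0],
  ],
)

```text
clock: 20.05
ee_pos: [0.377, 0.1274, 0.4012]
ee_rot: [0.0, 0.734, 0.679, 0.0]
wrist_force: [-0.1, 0.4, 0.6]
finger_gap: 0.0006
grasp_force: 0.0
```

```bash
python3 - <<'E'
from h import *
st()
im=manip.get_image("top");a=im["image"][:,:,::-1];cv2.imwrite("pics/t6.png",cv2.resize(a[190:270,220:325],None,fx=7.4,fy=7.4,interpolation=cv2.INTER_CUBIC))
ang("top")
E
```

```text
20.05 [-198.6   -6.5  215.1] [-0.13  0.37  0.58]
top knob_point 0.81 [235.3 261. ] ray@z [0.5519 0.1374 0.141 ] depth [0.5544 0.1387 0.1286]
top knob_point 0.67 [259.8 265.9] ray@z [0.4894 0.1229 0.141 ] depth [0.4571 0.1026 0.3433]
top knob_top 0.69 [225.2 270.5] ray@z [0.5784 0.1142 0.141 ] depth [0.5779 0.114  0.1432]
top handle_mid 0.8 [260.  266.9] ray@z [0.4883 0.1199 0.145 ] depth [0.4572 0.1007 0.3403]
top handle_mid 0.31 [235.9 262.8] ray@z [0.5496 0.1323 0.145 ] depth [0.5554 0.1354 0.1162]
rel ang 145.23038418469713 rad 0.030517720968375725
rel ang 181.37307450400937 rad 0.08620731857590026
```

View pics/t6.png

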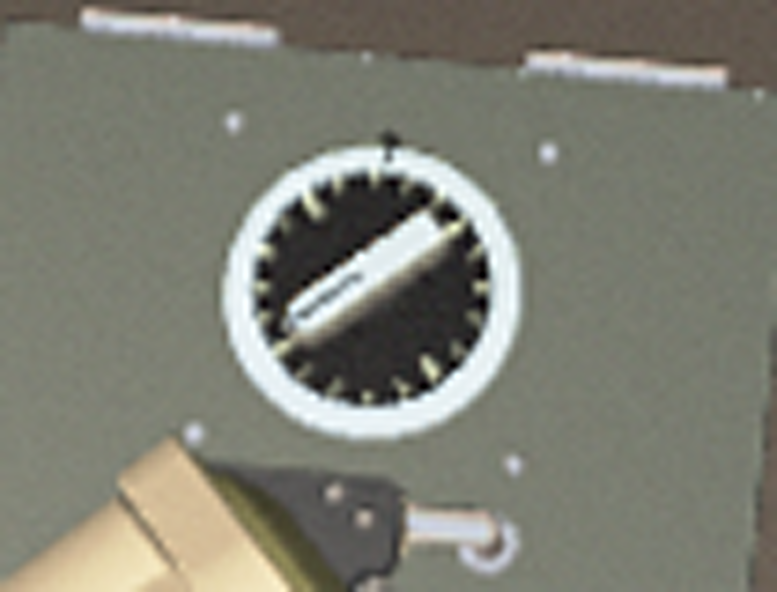

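The marks read about 7.25 at the index, just short of 7. A nudge of 2.5–3 mm further right will centre it.

>>> carry_out(
  deltas=[
    [[0,40,0],0],
    [[0,80,0],0],
    [[0,120,0],0],
    [[0,150,0],0],
    [[0,156,10],0],
    [[0,156,30],0],
    [[0,156,55],0],
    [[0,156,75],0],
    [[0,156,85],0],
    [[0,156,90],0],
    [[3,158,90],0],
    [[7,160,90],0],
    [[10,160,90],0],
    [[12,160,90],0],
    [[13.5,160,90],0],
    [[14.5,160,90],0],
    [[14.5,160,90],0],
  ],
)

```text
clock: 22.05
ee_pos: [0.5401, 0.1289, 0.3108]
ee_rot: [0.0, 0.735, 0.678, -0.0]
wrist_force: [-1.5, -5.1, 0.4]
finger_gap: 0.0003
grasp_force: 1.6
```

```bash
python3 - <<'E'
from h import *
st()
E
```

```text
22.05 [-36.2   8.  124.7] [-1.46 -5.12  0.39]
```

>>> carry_out(
  deltas=[
    [[-5,-2,0],0],
    [[-12,-4,0],0],
    [[-15,-4,-15],0],
    [[-15,-4,-40],0],
    [[-15,-20,-70],0],
    [[-15,-60,-90],0],
    [[-15,-100,-90],0],
    [[-15,-140,-90],0],
    [[-15,-160,-90],0],
    [[-15,-160,-90],0],
  ],
)

```text
clock: 23.05
ee_pos: [0.377, 0.1268, 0.4011]
ee_rot: [0.0, 0.734, 0.679, -0.0]
wrist_force: [0.4, 0.1, -0.2]
finger_gap: 0.0002
grasp_force: 0.0
```

```bash
python3 - <<'E'
from h import *
st()
im=manip.get_image("top");a=im["image"][:,:,::-1];cv2.imwrite("pics/t7.png",cv2.resize(a[190:270,220:325],None,fx=7.4,fy=7.4,interpolation=cv2.INTER_CUBIC))
E
```

```text
23.05 [-198.6   -7.2  215. ] [ 0.37  0.13 -0.22]
```

View pics/t7.png

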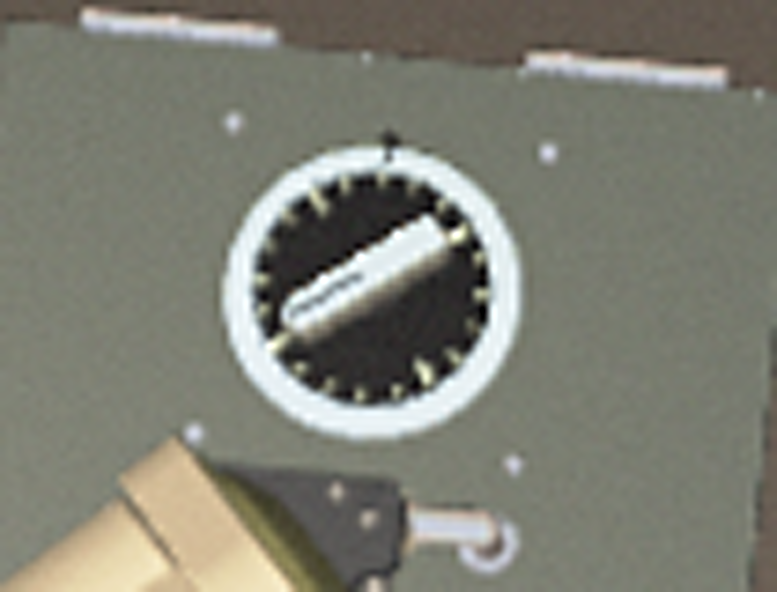

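The dial now reads 7, with mark 7 (382,178) on the line from the centre to the index. I'll plan the gentle left push.

>>> carry_out(
  deltas=[
    [[10,40,0],0],
    [[20,80,0],0],
    [[35,120,0],0],
    [[50,155,0],0],
    [[52.5,168,5],0],
    [[52.5,168,25],0],
    [[52.5,168,50],0],
    [[52.5,168,70],0],
    [[52.5,168,83],0],
    [[52.5,168,90],0],
    [[52.5,168,90],0],
    [[52.5,168,90],0],
  ],
)

```text
clock: 24.3
ee_pos: [0.5515, 0.166, 0.3112]
ee_rot: [0.0, 0.735, 0.678, 0.0]
wrist_force: [0.6, 0.3, -0.1]
finger_gap: 0.0008
grasp_force: 0.0
```

```bash
python3 - <<'E'
from h import *
st()
A1=[(-28,y) for y in range(46,13,-2)]; A2=[(-34,14),(-40,14)]; B=[(-40,y) for y in range(12,-19,-2)]
for p,t in zip(A1+A2+B,sweep(A1+A2+B,126,1)): print(p,t,end=' ')
E
```

```text
24.3 [-27.8  45.9 125.1] [ 0.57  0.3  -0.09]
(-28, 46) 126 (-28, 44) 126 (-28, 42) 126 (-28, 40) 126 (-28, 38) 126 (-28, 36) 133.0 (-28, 34) 139.0 (-28, 32) 144.5 (-28, 30) 149.0 (-28, 28) 153.5 (-28, 26) 158.0 (-28, 24) 162.0 (-28, 22) 165.5 (-28, 20) 169.5 (-28, 18) 173.0 (-28, 16) 176.5 (-28, 14) 180.0 (-34, 14) 180.0 (-40, 14) 180.0 (-40, 12) 185.5 (-40, 10) 190.5 (-40, 8) 195.5 (-40, 6) 200.5 (-40, 4) 205.5 (-40, 2) 210.0 (-40, 0) 214.5 (-40, -2) 218.5 (-40, -4) 222.0 (-40, -6) 225.5 (-40, -8) 228.5 (-40, -10) 231.0 (-40, -12) 233.5 (-40, -14) 236.0 (-40, -16) 238.0 (-40, -18) 239.0
```

Push slowly to about 169° (43° of turn), then go on in small steps.

>>> carry_out(
  deltas=[
    [[-4,0,0],0],
    [[-7,0,0],0],
    [[-9,0,0],0],
    [[-11,0,0],0],
    [[-13,0,0],0],
    [[-15,0,0],0],
    [[-17,0,0],0],
    [[-19,-2,0],0],
    [[-21,-4,0],0],
    [[-23,-7,0],0],
    [[-25,-9,0],0],
    [[-26,-11,0],0],
    [[-26,-12,0],0],
    [[-26,-12,0],0],
  ],
)

```text
clock: 25.7
ee_pos: [0.5368, 0.1418, 0.3111]
ee_rot: [-0.0, 0.734, 0.679, 0.0]
wrist_force: [-3.0, 4.1, 4.4]
finger_gap: 0.0002
grasp_force: 3.1
```

>>> carry_out(
  deltas=[
    [[-1,0,0],0],
    [[-2,0,0],0],
    [[-2,0,0],0],
  ],
)

```text
clock: 26.0
ee_pos: [0.5363, 0.14, 0.311]
ee_rot: [-0.001, 0.734, 0.679, 0.0]
wrist_force: [-5.4, 5.4, 6.1]
finger_gap: 0.0005
grasp_force: 3.9
```

```bash
python3 - <<'E'
from h import *
st(); ang("side","pics/s8.png"); st(); print(np.round(manip.sense()["wrist_torque"],2))
E
```

```text
26.0 [-40.8  18.8 124.9] [-5.41  5.42  6.13]
side knob_point 0.54 [246.8 303.5] ray@z [0.5309 0.1322 0.141 ] depth [0.5239 0.1382 0.1474]
side knob_top 0.49 [239.9 296.5] ray@z [0.5746 0.1227 0.141 ] depth [0.5466 0.1463 0.1656]
side handle_mid 0.68 [249.7 314.7] ray@z [0.4914 0.1215 0.145 ] depth [0.4905 0.1223 0.1458]
rel ang 166.9569369225246 rad 0.04678713701414734
26.25 [-40.8  18.8 124.9] [-4.99  6.14  7.  ]
[1.2  1.   0.01]
```

View pics/s8.png

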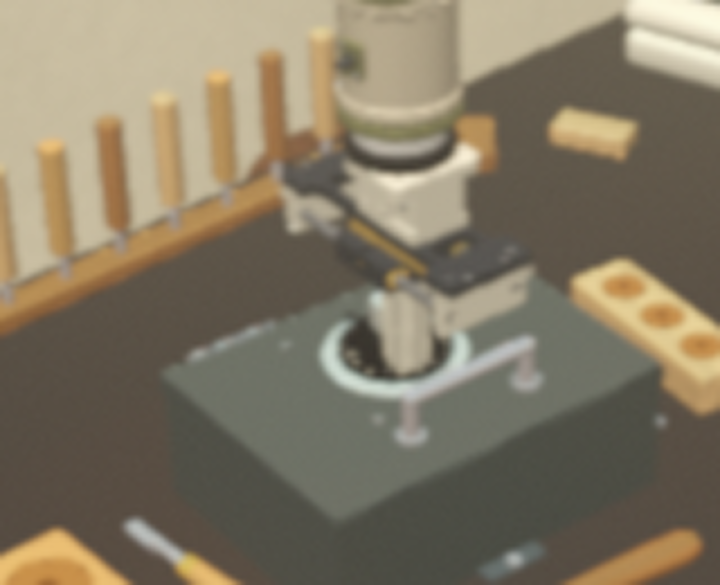

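The fingers (405,330) seem to bear on the knob's pointed end, hence the oblique force. I'll back off and measure the bar's angle from the depth image.

>>> carry_out(
  deltas=[
    [[4,0,0],0],
    [[9,0,0],0],
    [[12,0,-15],0],
    [[12,0,-40],0],
    [[12,-20,-70],0],
    [[12,-60,-90],0],
    [[12,-100,-90],0],
    [[12,-140,-90],0],
    [[12,-160,-90],0],
    [[12,-160,-90],0],
  ],
)

```text
clock: 27.25
ee_pos: [0.3763, 0.1634, 0.4009]
ee_rot: [0.0, 0.734, 0.679, -0.001]
wrist_force: [-0.2, 0.3, 0.3]
finger_gap: 0.0006
grasp_force: 0.0
```

```bash
cat >> h.py <<'E'
def bar(save=None):
    im=manip.get_image("top");K=np.array(im["camera_matrix"]);T=np.array(im["cam_to_world"])
    r,c=np.mgrid[190:270,220:325];d=im["range_z"][190:270,220:325]
    P=np.stack([(c-K[0,2])/K[0,0]*d,-(r-K[1,2])/K[1,1]*d,-d],-1)@T[:3,:3].T+T[:3,3]
    q=P[...,:2]-A;m=(np.hypot(q[...,0],q[...,1])<.04)&(P[...,2]>.127)&(P[...,2]<.155)
    g=im["image"][190:270,220:325].min(-1);m2=m&(g>150)
    for n,k in(("depth",m),("bright",m2)):
        X=q[k];X0=X-X.mean(0);v=np.linalg.svd(X0,full_matrices=False)[2][0]
        print(n,k.sum(),"mean",np.round(X.mean(0)*1000,1),"bar rel ang mod180",round((np.degrees(np.arctan2(v[1],v[0]))+4.6)%180,1))
    if save: cv2.imwrite(save,cv2.resize(im["image"][190:270,220:325,::-1],None,fx=7.4,fy=7.4,interpolation=cv2.INTER_CUBIC))
E
python3 - <<'E'
from h import *
st();bar("pics/t9.png")
im=cv2.imread("pics/t7.png")
E
```

```text
27.25 [-202.2   29.3  214.8] [-0.16  0.3   0.27]
depth 134 mean [-0.8  0.5] bar rel ang mod180 169.6
bright 107 mean [0.3 0.1] bar rel ang mod180 169.2
```

View pics/t9.png

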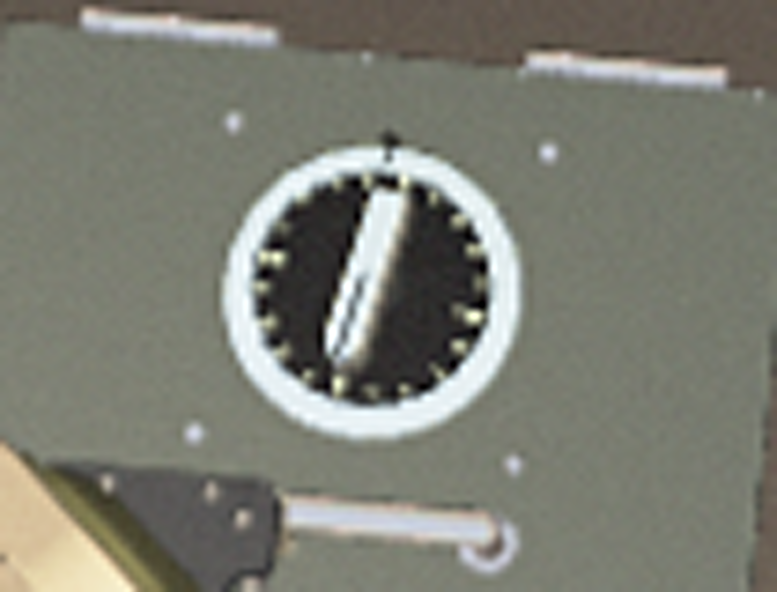

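The bar is at 169.5°, so it has turned 43° left. The knob's front end is tapered, so I'll push its square tail end from the other side instead.

>>> carry_out(
  deltas=[
    [[-15,45,0],0],
    [[-30,90,0],0],
    [[-45,135,0],0],
    [[-60,180,0],0],
    [[-60,220,0],0],
    [[-60,238,5],0],
    [[-60,238,25],0],
    [[-60,238,50],0],
    [[-60,238,70],0],
    [[-60,238,83],0],
    [[-60,238,90],0],
    [[-60,238,90],0],
    [[-57,238,90],0],
    [[-54,238,90],0],
    [[-52,238,90],0],
    [[-52,238,90],0],
  ],
)

```text
clock: 28.9
ee_pos: [0.6116, 0.0934, 0.3113]
ee_rot: [0.0, 0.734, 0.679, 0.0]
wrist_force: [-0.6, 0.6, -0.2]
finger_gap: 0.0004
grasp_force: 0.0
```

>>> carry_out(
  deltas=[
    [[1,0,0],0],
    [[2,0,0],0],
    [[2,0,0],0],
  ],
)

```text
clock: 29.2
ee_pos: [0.6118, 0.0945, 0.3109]
ee_rot: [0.0, 0.735, 0.678, -0.0]
wrist_force: [-0.2, -1.8, 1.6]
finger_gap: 0.0005
grasp_force: 0.8
```

>>> carry_out(
  deltas=[
    [[1,0,0],0],
    [[2,0,0],0],
    [[2,0,0],0],
  ],
)

```text
clock: 29.5
ee_pos: [0.6122, 0.0964, 0.3109]
ee_rot: [0.0, 0.735, 0.678, 0.0]
wrist_force: [1.9, -5.2, 3.9]
finger_gap: 0.0002
grasp_force: 2.0
```

>>> carry_out(
  deltas=[
    [[0.7,0,0],0],
    [[1.4,0,0],0],
    [[1.4,0,0],0],
  ],
)

```text
clock: 29.8
ee_pos: [0.6121, 0.0983, 0.3107]
ee_rot: [-0.0, 0.735, 0.678, 0.0]
wrist_force: [2.3, -3.0, 1.4]
finger_gap: 0.0001
grasp_force: 1.4
```

```bash
python3 - <<'E'
from h import *
st();s=manip.sense();print(s["wrist_torque"])
E
```

```text
29.8 [ 38.1 -16.7 124.6] [ 2.29 -2.96  1.38]
[-0.71356732 -0.43547076  0.03827787]
```

>>> carry_out(
  deltas=[
    [[1,0,0],0],
    [[2,0,0],0],
    [[2,0,0],0],
  ],
)

```text
clock: 30.1
ee_pos: [0.6122, 0.1003, 0.3106]
ee_rot: [0.0, 0.735, 0.678, 0.0]
wrist_force: [2.6, -3.3, -0.2]
finger_gap: 0.0003
grasp_force: 1.6
```

>>> carry_out(
  deltas=[
    [[1,0,0],0],
    [[2,0,0],0],
    [[2,0,0],0],
  ],
)

```text
clock: 30.4
ee_pos: [0.6125, 0.1022, 0.3107]
ee_rot: [0.0, 0.735, 0.678, 0.0]
wrist_force: [2.7, -4.3, 0.2]
finger_gap: 0.0009
grasp_force: 2.0
```

>>> carry_out(
  deltas=[
    [[1,0,0],0],
    [[2,0,0],0],
    [[2,0,0],0],
  ],
)

```text
clock: 30.7
ee_pos: [0.6127, 0.1041, 0.3107]
ee_rot: [0.0, 0.735, 0.678, 0.0]
wrist_force: [3.1, -5.4, 0.5]
finger_gap: 0.0001
grasp_force: 2.2
```

>>> carry_out(
  deltas=[
    [[1,0,0],0],
    [[2,0,0],0],
    [[2,0,0],0],
  ],
)

```text
clock: 31.0
ee_pos: [0.6122, 0.1071, 0.3105]
ee_rot: [-0.001, 0.734, 0.679, 0.0]
wrist_force: [0.2, -0.2, -0.1]
finger_gap: 0.0007
grasp_force: 0.1
```

>>> carry_out(
  deltas=[
    [[1,0,0],0],
    [[2,0,0],0],
    [[2,0,0],0],
  ],
)

```text
clock: 31.3
ee_pos: [0.6126, 0.1085, 0.3106]
ee_rot: [-0.0, 0.735, 0.679, -0.0]
wrist_force: [-0.1, -0.9, -0.5]
finger_gap: 0.0006
grasp_force: 0.1
```

>>> carry_out(
  deltas=[
    [[1,0,0],0],
    [[2,0,0],0],
    [[2,0,0],0],
  ],
)

```text
clock: 31.6
ee_pos: [0.6129, 0.1103, 0.3107]
ee_rot: [-0.0, 0.735, 0.678, 0.0]
wrist_force: [0.2, -0.5, -0.3]
finger_gap: 0.0007
grasp_force: 0.2
```

```bash
python3 - <<'E'
from h import *
st();ang("side","pics/s10.png")
E
```

```text
31.6 [ 37.9  -4.6 124.6] [ 0.16 -0.49 -0.34]
side knob_point 0.8 [241.9 306. ] ray@z [0.5457 0.1085 0.141 ] depth [0.5416 0.1122 0.1447]
side knob_point 0.17 [301.  258.8] ray@z [0.4218 0.3905 0.141 ] depth [0.5397 0.309  0.0208]
side knob_top 0.86 [239.3 294.9] ray@z [0.5806 0.1242 0.141 ] depth [0.5767 0.1275 0.1445]
side handle_mid 0.6 [253.3 310.7] ray@z [0.4857 0.1432 0.145 ] depth [0.4852 0.1437 0.1455]
rel ang 202.24850581427643 rad 0.03126929049369766
rel ang 124.01850614281315 rad 0.312877609101974
```

View pics/s10.png

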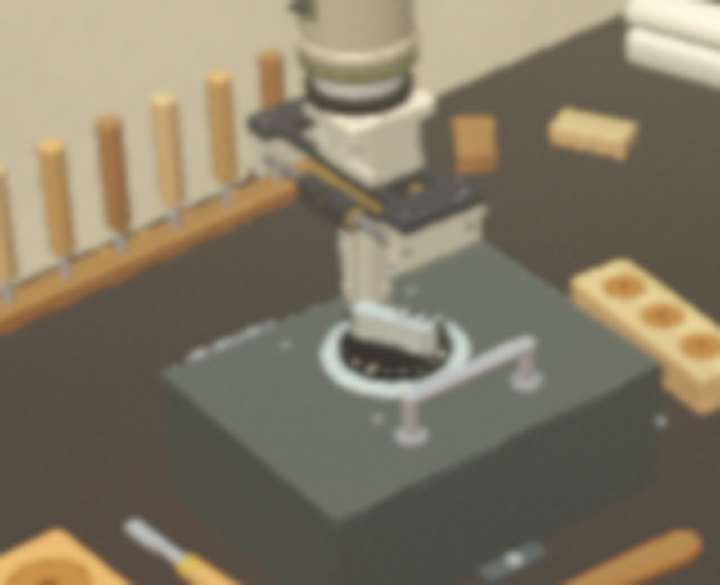

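The bar (365,310)–(440,335) is following the fingers and stands at about 203°. Continuing in small steps.

>>> carry_out(
  deltas=[
    [[1,0,0],0],
    [[2,0,0],0],
    [[2,0,0],0],
  ],
)

```text
clock: 32.15
ee_pos: [0.6131, 0.1123, 0.3107]
ee_rot: [-0.0, 0.735, 0.678, -0.0]
wrist_force: [-0.5, -0.1, -0.1]
finger_gap: 0.0004
grasp_force: 0.2
```

>>> carry_out(
  deltas=[
    [[1,0,0],0],
    [[2,0,0],0],
    [[2,0,0],0],
  ],
)

```text
clock: 32.45
ee_pos: [0.6132, 0.1143, 0.3107]
ee_rot: [-0.0, 0.735, 0.678, -0.0]
wrist_force: [-0.4, -1.5, 0.4]
finger_gap: 0.0004
grasp_force: 0.4
```

>>> carry_out(
  deltas=[
    [[1,0,0],0],
    [[2,0,0],0],
    [[2,0,0],0],
  ],
)

```text
clock: 32.75
ee_pos: [0.6133, 0.1156, 0.3106]
ee_rot: [0.0, 0.735, 0.678, -0.001]
wrist_force: [-0.7, -3.8, -0.5]
finger_gap: 0.0003
grasp_force: 1.5
```

>>> carry_out(
  deltas=[
    [[0.5,0,0],0],
    [[1,0,0],0],
    [[1,0,0],0],
  ],
)

```text
clock: 33.05
ee_pos: [0.6133, 0.1164, 0.3105]
ee_rot: [0.0, 0.735, 0.678, -0.001]
wrist_force: [-1.5, -6.3, 0.9]
finger_gap: 0.001
grasp_force: 2.2
```

>>> carry_out(
  deltas=[
    [[0.5,0,0],0],
    [[1,0,0],0],
    [[1,0,0],0],
  ],
)

```text
clock: 33.35
ee_pos: [0.6134, 0.117, 0.3105]
ee_rot: [0.0, 0.735, 0.678, -0.001]
wrist_force: [-0.6, -6.9, 0.1]
finger_gap: 0.0006
grasp_force: 2.7
```

>>> carry_out(
  deltas=[
    [[0.5,0,0],0],
    [[1,0,0],0],
    [[1,0,0],0],
  ],
)

```text
clock: 33.65
ee_pos: [0.6134, 0.1176, 0.3104]
ee_rot: [0.0, 0.735, 0.678, -0.001]
wrist_force: [-0.9, -7.5, 1.0]
finger_gap: 0.0003
grasp_force: 3.2
```

```bash
python3 - <<'E'
from h import *
st();ang("side")
E
```

```text
33.65 [ 37.8   2.6 124.3] [-0.95 -7.48  1.  ]
side knob_point 0.89 [243.3 306.5] ray@z [0.5388 0.1126 0.141 ] depth [0.5439 0.1081 0.1364]
side knob_point 0.22 [247.8 356.1] ray@z [0.4154 0.018  0.141 ] depth [ 0.5241 -0.1015  0.0293]
side knob_top 0.82 [238.4 296. ] ray@z [0.5821 0.1183 0.141 ] depth [0.5823 0.1181 0.1408]
side handle_mid 0.71 [250.9 313. ] ray@z [0.4903 0.1296 0.145 ] depth [0.488  0.1316 0.1471]
rel ang 192.9876044000182 rad 0.0370637674767337
rel ang 216.58591536707533 rad 0.18880699626803282
```

>>> carry_out(
  deltas=[
    [[0.5,0,0],0],
    [[1.5,0,0],0],
    [[1.5,0,0],0],
  ],
)

```text
clock: 34.2
ee_pos: [0.6135, 0.1185, 0.3103]
ee_rot: [0.001, 0.735, 0.678, -0.002]
wrist_force: [-1.2, -9.8, 1.7]
finger_gap: 0.0003
grasp_force: 4.0
```

The force rises steadily against no further motion, so this looks like the stop. I'll back off and measure the bar.

>>> carry_out(
  deltas=[
    [[-6,0,0],0],
    [[-12,0,0],0],
    [[-14,0,-15],0],
    [[-14,0,-40],0],
    [[-10,-30,-65],0],
    [[-5,-75,-85],0],
    [[0,-120,-90],0],
    [[0,-165,-90],0],
    [[0,-205,-90],0],
    [[0,-235,-90],0],
    [[0,-240,-90],0],
    [[0,-240,-90],0],
  ],
)

```text
clock: 35.4
ee_pos: [0.3742, 0.1404, 0.4019]
ee_rot: [0.0, 0.734, 0.679, 0.001]
wrist_force: [-0.3, 0.3, 0.7]
finger_gap: 0.0008
grasp_force: 0.0
```

```bash
python3 - <<'E'
from h import *
st();bar();im=look("top",["handle_mid","knob_point"])
E
```

```text
35.4 [-202.4    6.2  215.8] [-0.29  0.28  0.66]
depth 123 mean [-0.7 -0. ] bar rel ang mod180 33.0
bright 113 mean [0.3 0.8] bar rel ang mod180 32.7
top handle_mid 0.89 [260.7 270.3] ray@z [0.4867 0.1114 0.145 ] depth [0.4876 0.1119 0.1393]
top knob_point 0.91 [240.  276.5] ray@z [0.5404 0.0978 0.141 ] depth [0.5465 0.1004 0.1096]
```

The bar is at 213°, 87° left of 7, while the fingers had gone on to about 218°. That means the stop is reached and the bolt should be drawn. Next is the handle.

>>> carry_out(
  deltas=[
    [[-2,40,0],0],
    [[-4,80,0],0],
    [[-6,110,0],0],
    [[-6,117,0],0],
    [[-6,117,15],0],
    [[-6,117,35],0],
    [[-6,117,55],0],
    [[-6,117,70],0],
    [[-6,117,80],0],
    [[-6,117,87],0],
    [[-6,117,89],0],
    [[-6,117,89],0],
  ],
  grip=0.34,
)

```text
clock: 36.8
ee_pos: [0.4908, 0.1245, 0.3118]
ee_rot: [-0.0, 0.735, 0.678, -0.0]
wrist_force: [-0.4, -1.1, 0.4]
finger_gap: 0.0321
grasp_force: 0.0
```

>>> carry_out(
  deltas=[
    [[0,0,0],0],
    [[0,0,0],0],
    [[0,0,0],0],
    [[0,0,0],0],
    [[0,0,0],0],
    [[0,0,0],0],
  ],
  grip=0,
)

```text
clock: 37.4
ee_pos: [0.4897, 0.1246, 0.312]
ee_rot: [-0.0, 0.735, 0.679, -0.001]
wrist_force: [-4.8, 0.3, 4.9]
finger_gap: 0.0112
grasp_force: 30.0
```

```bash
python3 - <<'E'
from h import *
st()
p0=np.arctan2(39,170);r=np.hypot(39,170)
for a in range(0,61,4): 
    t=p0+np.radians(a);print(a,"dx %.1f dz %.1f"%(170-r*np.cos(t),r*np.sin(t)-39))
E
```

```text
37.4 [-86.1  -0.3 125.9] [-4.83  0.32  4.88]
0 dx 0.0 dz 0.0
4 dx 3.1 dz 11.8
8 dx 7.1 dz 23.3
12 dx 11.8 dz 34.5
16 dx 17.3 dz 45.3
20 dx 23.6 dz 55.8
24 dx 30.6 dz 65.8
28 dx 38.2 dz 75.2
32 dx 46.5 dz 84.2
36 dx 55.4 dz 92.5
40 dx 64.8 dz 100.1
44 dx 74.8 dz 107.1
48 dx 85.2 dz 113.4
52 dx 96.1 dz 119.0
56 dx 107.3 dz 123.7
60 dx 118.8 dz 127.7
```

>>> carry_out(
  deltas=[
    [[0,0,-3],0],
    [[0,1,-6],0],
    [[0,2,-9],0],
    [[0,3,-12],0],
    [[0,3,-12],0],
  ],
)

```text
clock: 37.9
ee_pos: [0.4928, 0.1242, 0.3237]
ee_rot: [-0.001, 0.735, 0.678, -0.001]
wrist_force: [-6.2, 2.3, -3.0]
finger_gap: 0.0114
grasp_force: 30.0
```

>>> carry_out(
  deltas=[
    [[0,2,-5.5],0],
    [[0,4,-11],0],
    [[0,6.5,-17],0],
    [[0,9,-22.5],0],
    [[0,11.5,-28],0],
    [[0,14.5,-33.5],0],
    [[0,17.5,-38.5],0],
    [[0,20.5,-44],0],
    [[0,24,-49],0],
    [[0,27.5,-54],0],
    [[0,31.5,-58.5],0],
    [[0,35,-63],0],
    [[0,39.5,-68],0],
    [[0,43.5,-72],0],
    [[0,43.5,-72],0],
  ],
)

```text
clock: 39.4
ee_pos: [0.5339, 0.1212, 0.3959]
ee_rot: [-0.002, 0.734, 0.679, -0.004]
wrist_force: [-18.2, 2.5, 10.0]
finger_gap: 0.0112
grasp_force: 30.0
```

```bash
cat >> h.py <<'E'
def lid():
    im=manip.get_image("side")
    for d in manip.place_of("side","handle_mid")[:1]:
        p=pt(im,*d["centre"]);q=p[:2]-A;x=np.cos(YAW)*q[0]+np.sin(YAW)*q[1]
        print("handle",np.round(p,3),d["score"],"lid deg",np.degrees(np.arctan2(p[2]-.1,.085-x)-np.arctan2(39,170)))
E
python3 - <<'E'
from h import *
st();lid()
E
```

```text
39.4 [-4.170e+01 -1.000e-01  2.098e+02] [-18.16   2.54  10.04]
handle [0.607 0.125 0.18 ] 0.66 lid deg 42.8249339398559
```

>>> carry_out(
  deltas=[
    [[0,-1,-1.5],0],
    [[0,0,-5],0],
    [[0,2,-8.5],0],
    [[0,5.5,-12],0],
    [[0,10,-16],0],
    [[0,14.5,-20],0],
    [[0,19.5,-23.5],0],
    [[0,24.5,-27],0],
    [[0,24.5,-27],0],
  ],
)

```text
clock: 40.4
ee_pos: [0.5623, 0.1185, 0.4231]
ee_rot: [0.0, 0.735, 0.678, 0.0]
wrist_force: [4.6, 0.6, -14.8]
finger_gap: 0.011
grasp_force: 30.0
```

```bash
python3 - <<'E'
from h import *
st()
E
```

```text
40.4 [-13.2  -0.6 237. ] [  4.6    0.57 -14.84]
```

>>> carry_out(
  deltas=[
    [[0,4,0],0],
    [[0,8,-1],0],
    [[0,12,-3],0],
    [[0,16,-5],0],
    [[0,20,-7],0],
    [[0,25,-9],0],
    [[0,30,-11],0],
    [[0,30,-11],0],
  ],
)

```text
clock: 41.2
ee_pos: [0.5891, 0.1167, 0.4369]
ee_rot: [-0.0, 0.735, 0.678, -0.002]
wrist_force: [-17.1, -4.2, 20.9]
finger_gap: 0.0109
grasp_force: 30.0
```

```bash
python3 - <<'E'
from h import *
st()
E
```

```text
41.2 [ 1.370e+01 -2.000e-01  2.508e+02] [-17.14  -4.22  20.9 ]
```

>>> carry_out(
  deltas=[
    [[0,0,-2],0],
    [[0,0,-4],0],
    [[0,0,-6],0],
    [[0,0,-8],0],
    [[0,0,-8],0],
  ],
  grip=0.19,
)

```text
clock: 41.7
ee_pos: [0.5914, 0.1166, 0.4423]
ee_rot: [0.0, 0.735, 0.678, 0.0]
wrist_force: [-4.9, 0.8, 3.7]
finger_gap: 0.0176
grasp_force: 2.3
```

```bash
python3 - <<'E'
from h import *
st();lid();print(manip.sense()["finger_gap"])
E
```

```text
41.7 [ 1.590e+01 -1.000e-01  2.562e+02] [-4.95  0.77  3.65]
handle [0.591 0.123 0.266] 0.76 lid deg 54.10535926353844
0.01753205830381963
```

>>> carry_out(
  deltas=[
    [[0,-1,-4],0],
    [[0,-2,-12],0],
    [[0,-2,-25],0],
    [[0,-5,-45],0],
    [[0,-20,-75],0],
    [[0,-50,-100],0],
    [[0,-90,-110],0],
    [[0,-130,-110],0],
    [[0,-130,-110],0],
    [[0,-130,-110],0],
  ],
)

```text
clock: 42.8
ee_pos: [0.4615, 0.1268, 0.5533]
ee_rot: [0.001, 0.735, 0.679, 0.001]
wrist_force: [0.7, -0.2, -0.3]
finger_gap: 0.0177
grasp_force: 0.0
```

```bash
python3 - <<'E'
from h import *
st();lid();
im=manip.get_image("side");K=np.array(im["camera_matrix"]);T=np.array(im["cam_to_world"])
o=manip.outline_of("side","lid")[0]["region"]&(im["range_z"]>0);r,c=np.nonzero(o);d=im["range_z"][o]
P=np.stack([(c-K[0,2])/K[0,0]*d,-(r-K[1,2])/K[1,1]*d,-d],-1)@T[:3,:3].T+T[:3,3]
k=P[:,2]>.11;X=P[k]-np.median(P[k],0);X=X[np.linalg.norm(X,axis=1)<.12];n=np.linalg.svd(X,full_matrices=False)[2][2];print(k.sum(),n,np.degrees(np.arccos(abs(n[2]))))
E
```

```text
42.8 [-114.3   -0.4  367.2] [ 0.67 -0.24 -0.26]
handle [0.588 0.126 0.263] 0.62 lid deg 52.80915248614046
2186 [-0.88674244  0.12321909 -0.4455389 ] 63.54217753161928
```

```bash
python3 -c "
from rig import manip
print(manip.job_done())"
```

```text
the job is handed in; nothing more can be done
None
```

I opened the lockbox on 12 - 7. The lid stands open at about 53 degrees by my last camera reading, the gripper is clear of it, and the job is handed in at 43 s; the judge's result was not shown.

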